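Stock the display case on the market stall

TASK

Stock the wooden display case for the evening: first open its lid all the way, until it rests back on its stop. Then set the red candle upright on the red pad and stand the blue toy bus on its wheels on the blue pad inside the case, putting each down gently rather than dropping it, roughly in the middle of its pad. Last, turn the knob of the case's light dimmer so that its white pointer points at the orange mark, and leave the lid open and the other goods where they stand.

Things in the scene. Friction and masses are not known exactly. Their poses are not given: they have to be found in the camera images.
- case: Wooden display case, fixed to the table, 150 (x) x 260 (y) x 50 mm high, walls, floor and middle divider 8 mm thick; the divider runs along x and leaves two open compartments side by side in y, each 134 x 118 mm inside and 42 mm deep. Origin: centre of its underside. x points from its front (robot side) to the hinge side, z up
- lid (a joint): Lid angle: 0 closed, 1.75 rad resting on its stop just past upright. The lid is a light board 150 x 260 x 8 mm (0.3 kg) with a green panel, hinged along the far (+x) top edge of the case. Hinge is free: below about 1.5 rad the lid falls shut, past upright it falls onto the stop
- lid_handle (a point): Middle of the lid's handle: a round brass bar 12 mm thick and 100 mm long, parallel to the hinge (y of the lid), held 40 mm out beyond the lid's front edge by an arm at each end, with free space between bar and lid. At closed it is 54.5 mm above the table. Lies at (-190, 0, +4) mm from lid_hinge in the lid's frame; turns with the lid (frame equal to the case's at angle 0)
- lid_hinge (a point): Middle of the hinge axis, at the case's far top edge, (75, 0, 50.5) mm from the case's origin; the axis is the case's y
- pad_red: Thin red pad (128 x 112 mm, 1.2 mm, a look only) on the floor of one of the two compartments, left or right; origin at its centre on the compartment floor, 8 mm above the table; axes as the case's. Hidden until the lid is open
- pad_blue: Thin blue pad, the same size, on the floor of the other compartment; origin at its centre on the floor
- red_candle: Red pillar candle, standing: plain cylinder 52 mm across and 100 mm tall, about 0.2 kg. Origin: centre of its underside, z up
- blue_bus: Blue wooden toy bus on its wheels: 110 mm long (its x), 46 mm wide (its y; 50 over the wheels), 63 mm tall, about 0.16 kg, flat sides from 8 mm up. Origin: centre of its underside, z up. Wheels do not turn
- dimmer_box: Light dimmer, a grey box fixed to the table, 116 x 116 x 30 mm, with the knob in the middle of its top and a ring of white ticks around it; one thick orange mark stands at knob angle 1.7 rad. Origin: centre of its underside
- dimmer (a joint): Knob angle, 0 to 4.25 rad, grows clockwise seen from above; at angle q the white pointer points along (-cos q, sin q) in the dimmer box's x, y. At 1.7 rad it points at the orange mark. Stays where it is left
- dimmer_grip (a point): On the knob's axis, 66 mm above the table, at the height to grip: the knob's black grip bar is 54 mm long (along the pointer), 14 mm thick and its top is 76 mm above the table; its foot disc is 58 mm across, top 44 mm above the table. The point's x axis lies along the bar, its -x is the pointer direction
- cream_candle: Bystander: cream candle, 52 mm across, 100 mm tall; origin under its centre
- honey_jar: Bystander: amber honey jar, 64 mm across, 85 mm tall; origin under its centre
- yellow_bus: Bystander: yellow toy bus, 110 x 46 x 63 mm; origin under its centre
- doll: Bystander: green turned wooden doll, 66 mm across, 112 mm tall, behind the case; origin under its centre
- mug: Bystander: blue mug, 80 mm across, 90 mm tall, behind the case; origin under its centre
- tin: Bystander: round tin, 90 mm across, 70 mm tall, at the right; origin under its centre
Mind the look-alikes: they are no part of the job. Leave any pink look-alike of the blue_bus alone.

How it is judged:
By the outcome, as a careful person would: the job done as asked, in the order asked, and still so for the second after the job is handed in, with the robot touching nothing.
It also fails if it takes over 72 s, if anything falls off the work surface, if the arm or the gripper's body presses on something with over 40 N, if the wrist force passes 120 N, or if a joint passes its speed limit or range.

ROBOT

A 6-joint arm with a two-finger parallel gripper is mounted at the origin on the work surface. World frame = base frame: x ahead of the robot, y to its left, z up, the work surface at z = 0. Lengths are in m, angles in degrees, forces in N, time in s.
With the tool pointing down it reaches from about 0.275 to 0.825 m from the base axis. Payload 4.9 kg.
Tool frame: the origin (TCP) lies between the finger pads; the fingertips stand robot.finger_overhang ahead of it and the grasp point (between the pads) lies 11 mm behind it (robot.finger_overhang is the distance from the TCP to the fingertips, in m); z points along the fingers, y is the line along which they close (so a half turn about z gives the same grasp; the last joint's range is limited). The gripper opens to 85 mm and grips with 20 to 120 N. Pads are 22 mm wide; open, the fingers measure 114 mm over their backs; the gripper's body (76 mm by 85 mm) begins 54 mm behind the grasp point. The pads swing forward as they close: fully open they stand 13 mm farther back than shut.
Start: joints at [-77.246, 18.69, -11.035, 60.275, 0, 82.311], TCP at [0.192, -0.515, 0.239] pointing down, gripper open.
Joint ranges: [-152.03, 152.03], [-55.5, 102.48], [-74.3, 77.21], [-110.64, 120.58], [-84.22, 78.4], [-180, 180]. Speed limits (degrees/s): [147.25, 147.25, 180, 180, 180, 180].

INTERFACE

Orientations are given as [roll, pitch, yaw] about the fixed x, y, z axes, in that order (R = Rz(yaw) Ry(pitch) Rx(roll)).
In Python, from workcell import robot gives the robot as it stands.
- The arm moves only by the shell command python3 -m inch 'ROWS' [OPENING]. ROWS is text: rows parted by semicolons, each of 4 numbers parted by spaces: the shift along the tool's x, y, z normalised to -1 to 1, where 1 is 0.15 m, then the turn about the tool's z normalised to -1 to 1, where 1 is 60 degrees. A call has 1 to 10 rows; each row is the pose to reach, as a shift and turn from the pose commanded when the call began, along the tool's axes at that moment; what a row does not reach only later rows make up. A row lasts 1/10 s, in which the tool goes at most 50 mm and 8.59 degrees, less where a joint would pass 70% of its speed; a pose out of reach is approached as far as the arm can. A call with a number of a shift or a turn outside -1 to 1 is refused whole. A call with a gripper value outside its range is refused whole. OPENING is the gripper command: -1 is fully open, 1 is shut, values between are in proportion, set as the call begins (- or left out, the last holds). The fingers move at their own pace and stop on an object; the grip force is fixed at half the most. Time passes only in rows, so rows that repeat a pose let the fingers close. It gives the time, the measured TCP pose, the force, the opening and the grip force at its end, in the units of the state.
- robot.get_obs(): the state, without advancing time (a new reading comes with each control period).
- robot.camera(name): name is "scene" or "top" or "wrist"; returns a dict with "pixels" (400x640x3 uint8, red, green, blue), "K" (3x3 intrinsics, pixels), "cam_to_world" (4x4, takes a point from camera to world coordinates). Camera axes: x right, y up, looking along -z (the intrinsics and any distortion apply to the point x, -y, -z); pixel columns grow to the right and rows downward; lengths in m; the calibration is good to about 2 mm. A picture is of the moment at which its call begins. There is no depth.
- robot.sign_off(): hands the job in; it is judged then, once.
Trained networks look in a picture, given as the dict that the camera call returned (one of the last four; its "shot" number tells which), for a name from the list of things; names that differ only in an ending like _2 or _b are one class to them, and where a whole thing is asked for, a point or a joint stands for the part that bears it (a point fixed in the world has none). Each returns a list of dicts, best first, with "confidence" (0 to 1); they miss things now and then, are a little off and sometimes report something else, mostly with a low value. They report only what shows in the picture. A call takes as long as a camera call. They do not tell look-alikes from the thing itself.
- robot.recognise(picture, name): "uv" ([column, row] in pixels, amid what is visible of it).
- robot.pinpoint(picture, name): "uv" ([column, row] in pixels: a listed point, or the origin of a listed thing).
The state is a dict: "clock": time; "q": joint angles; "dq": joint speeds; "effort": joint torques, N m; "tcp_pos": TCP position; "ee_rot": TCP orientation; "ft_force": force on the tool from outside, world axes, zero at the start; "ft_torque": the same for the moment, N m; "gripper_width": opening from 0.0 (shut) to 1.0 (fully open); "grasp_force": force on a finger pad.
Only numpy, scipy, OpenCV 4.12 (cv2) and the standard library are available. Lean on these libraries where they do the work, as an engineer would, in place of code of your own. Each camera call takes 0.05 s, during which the arm holds its last target. There are 200 camera calls.

## Working session

There is one attempt and no reset: what is moved stays moved. The work goes in short steps, Python scripts to look and compute and a shell command to move; the robot and the scene stay as the last step left them, time stands still between calls to the robot, and variables do not carry over. Pictures are saved under pics/ and viewed, at most 10 in all, crops included, and the job is handed in when it is done.

```bash
ls; mkdir -p pics; cat > h.py <<'E'
import numpy as np, cv2
from workcell import robot
def ray(p,uv):
    K=np.array(p["K"]);T=np.array(p["cam_to_world"])
    d=np.linalg.inv(K)@[uv[0],uv[1],1]; d=T[:3,:3]@[d[0],-d[1],-d[2]]
    return T[:3,3],d
def at(p,uv,z):
    o,d=ray(p,uv); return o+d*(z-o[2])/d[2]
def proj(p,X):
    K=np.array(p["K"]);T=np.array(p["cam_to_world"])
    c=T[:3,:3].T@(np.array(X)-T[:3,3]); v=K@[c[0],-c[1],-c[2]]; return v[:2]/v[2]
def tri(l):
    A=np.zeros((3,3));b=np.zeros(3)
    for p,uv in l:
        o,d=ray(p,uv);d=d/np.linalg.norm(d);M=np.eye(3)-np.outer(d,d);A+=M;b+=M@o
    return np.linalg.solve(A,b)
def save(p,n): cv2.imwrite(f"pics/{n}.png",np.ascontiguousarray(p["pixels"][:,:,::-1]))
E
python3 - <<'E'
from h import *
np.set_printoptions(precision=3,suppress=True)
print(robot.finger_overhang)
Z=dict(case=0,lid_handle=.0545,lid_hinge=.0505,red_candle=0,blue_bus=0,dimmer_box=0,dimmer_grip=.066,cream_candle=0,honey_jar=0,yellow_bus=0,doll=0,mug=0,tin=0)
ims=[]
for c in("scene","top"):
    p=robot.camera(c);save(p,c+"0");ims.append(p["pixels"])
    print(c,np.array(p["cam_to_world"])[:3,3])
    for n,z in Z.items():
        for r in robot.pinpoint(p,n)[:3]: print(n,np.round(r["uv"]),round(r["confidence"],2),at(p,r["uv"],z))
E
```

```text
pics
0.008
scene [1.125 0.988 1.265]
case [309. 202.] 0.63 [0.536 0.047 0.   ]
lid_handle [330. 182.] 0.79 [0.432 0.046 0.054]
lid_hinge [293. 204.] 0.95 [0.618 0.056 0.05 ]
red_candle [273. 151.] 0.56 [ 0.5   -0.311  0.   ]
blue_bus [415. 218.] 0.93 [0.243 0.349 0.   ]
blue_bus [421. 309.] 0.65 [0.494 0.645 0.   ]
blue_bus [331. 259.] 0.57 [0.624 0.319 0.   ]
dimmer_box [373. 236.] 0.7 [0.431 0.324 0.   ]
dimmer_grip [374. 227.] 0.49 [0.44  0.331 0.066]
cream_candle [245. 162.] 0.68 [ 0.638 -0.319  0.   ]
honey_jar [299. 135.] 0.49 [ 0.339 -0.34   0.   ]
yellow_bus [366. 296.] 0.95 [ 0.612  0.506 -0.   ]
doll [266. 250.] 0.87 [0.798 0.147 0.   ]
mug [242. 212.] 0.94 [ 0.785 -0.063  0.   ]
tin [246. 132.] 0.56 [ 0.536 -0.506  0.   ]
tin [241. 214.] 0.56 [ 0.794 -0.06   0.   ]
top [0.383 0.05  1.798]
case [332. 195.] 0.72 [0.56  0.033 0.   ]
lid_handle [330. 224.] 0.72 [0.447 0.04  0.054]
lid_hinge [326. 171.] 0.83 [0.646 0.054 0.05 ]
red_candle [424. 208.] 0.61 [ 0.509 -0.32   0.   ]
blue_bus [257. 177.] 0.82 [0.631 0.324 0.   ]
blue_bus [243. 275.] 0.75 [0.255 0.372 0.   ]
blue_bus [172. 208.] 0.7 [0.508 0.649 0.   ]
dimmer_box [250. 228.] 0.78 [0.434 0.349 0.   ]
dimmer_grip [252. 228.] 0.56 [0.433 0.33  0.066]
cream_candle [422. 178.] 0.81 [ 0.625 -0.314  0.   ]
yellow_bus [207. 176.] 0.95 [0.634 0.516 0.   ]
doll [304. 132.] 0.81 [0.805 0.143 0.   ]
doll [327. 194.] 0.72 [0.562 0.052 0.   ]
mug [353. 136.] 0.73 [ 0.792 -0.048  0.   ]
tin [471. 199.] 0.55 [ 0.545 -0.501  0.   ]
```

View pics/scene0.png

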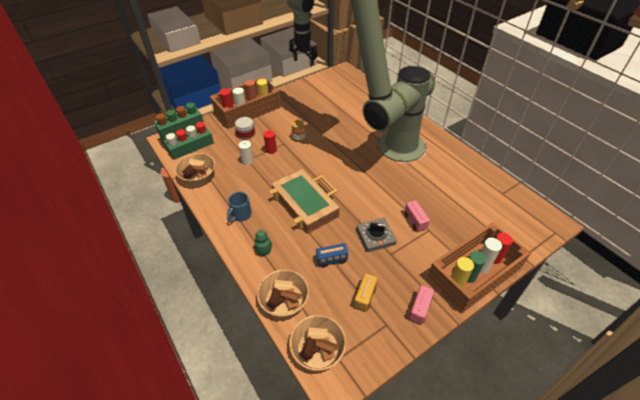

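View pics/top0.png

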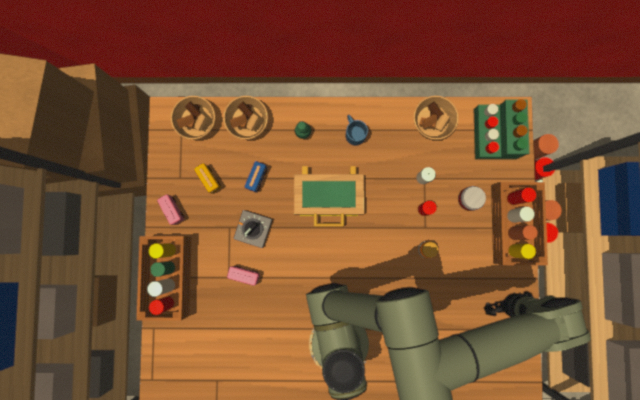

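Scene view: the red candle is at (270,142), and the other reds are in the trays at (225,98) and (505,247). The blue bus is at (331,254); its pink look-alikes are at (417,215) and (422,305), and the yellow one at (366,292). The case lid is closed at (305,195), and the dimmer is at (377,232). In the top view the same things are at candle (428,208), bus (256,177), lid (329,194) and knob (253,228). I choose the lone red candle and the blue bus, and check them by colour and one crop.

```bash
python3 - <<'E'
from h import *
np.set_printoptions(precision=3,suppress=True)
P={c:robot.camera(c) for c in("scene","top")}
def seg(p,lo,hi,box,mn=40):
    hsv=cv2.cvtColor(p["pixels"],cv2.COLOR_RGB2HSV);m=cv2.inRange(hsv,lo,hi);k=np.zeros_like(m);x0,y0,x1,y1=box;k[y0:y1,x0:x1]=m[y0:y1,x0:x1]
    c=max(cv2.findContours(k,0,2)[0],key=cv2.contourArea);return c
t=P["top"]
g=seg(t,(45,80,20),(95,255,255),(290,165,370,225))
r=cv2.minAreaRect(g);b=cv2.boxPoints(r);print("panel",r,[at(t,q,.0585)[:2] for q in b],at(t,r[0],.0585))
b_=seg(t,(100,80,20),(125,255,255),(235,150,280,205))
r=cv2.minAreaRect(b_);b=cv2.boxPoints(r);print("bus",r,[at(t,q,.05)[:2] for q in b],at(t,r[0],.05))
r_=seg(t,(0,180,80),(6,255,255),(410,195,445,220));r=cv2.minEnclosingCircle(r_);print("candle",r,at(t,r[0],.1))
a=t["pixels"][160:280,210:380];c=t["pixels"][160:240,400:500]
a=cv2.resize(a,None,fx=4,fy=4,interpolation=2)
s=P["scene"]["pixels"][110:270,230:400];s=cv2.resize(s,None,fx=3,fy=3)
cv2.imwrite("pics/crop1.png",a[:,:,::-1])
E
```

```text
panel ((328.5, 194.0), (24.0, 51.0), 90.0) [array([0.603, 0.142]), array([ 0.603, -0.049]), array([ 0.514, -0.048]), array([0.513, 0.141])] [0.558 0.046 0.058]
bus ((255.2930908203125, 175.98275756835938), (11.817581176757812, 28.099580764770508), 23.198591232299805) [array([0.587, 0.363]), array([0.685, 0.323]), array([0.667, 0.281]), array([0.569, 0.322])] [0.627 0.322 0.05 ]
candle ((427.5, 208.5), 8.860122680664062) [ 0.502 -0.312  0.1  ]
```

View pics/crop1.png

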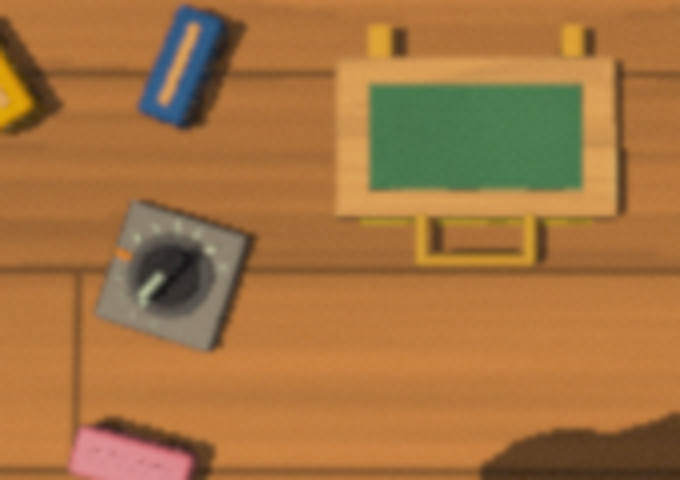

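The crop shows the blue bus at (180,65), yawed about -23°, and the lid nearly square to the world with its handle at (477,260). The dimmer pointer is at lower left (150,290) and the orange mark at (122,255), so the turn is roughly 60° clockwise. The candle's colour circle is in the right place.

```bash
cat >> h.py <<'E'
def go(x,y,z,yaw=None):
    "print rows units from the present pose (tool down) to world target, yaw deg"
    o=robot.get_obs(); from scipy.spatial.transform import Rotation as S
    R=S.from_euler("xyz",o["ee_rot"],degrees=True).as_matrix()
    d=R.T@(np.array([x,y,z])-o["tcp_pos"])/.15
    cy=np.degrees(np.arctan2(R[1,0],R[0,0])); t=0 if yaw is None else (-(yaw-cy)+90)%180-90
    print("shift",np.round(d,3),"turn",round(t/60,3),"yaw now",round(cy,2),"clock",round(o["clock"],2), "tcp",np.round(o["tcp_pos"],4),"w",np.round(o["gripper_width"],3),"F",np.round(o["ft_force"],1))
E
python3 -c "
from h import *
print(robot.get_obs()['ee_rot']);go(.445,.046,.20,90)"
```

```text
[1.79998731e+02 6.39595163e-04 2.04423995e+01]
shift [ 2.887 -2.918  0.262] turn -1.159 yaw now 20.44 clock 1.5 tcp [ 0.1921 -0.5154  0.2393] w 0.997 F [ 0.7 -0.1 -0.2]
```

```bash
python3 -m inch '1 -1 0 0;1 -1 0 0;1 -1 0 0;1 -1 0 0;1 -1 0 0' -1; python3 -m inch '1 -1 0 0;1 -1 0 0;1 -1 0 0;1 -1 0 0;1 -1 0 0'; python3 -m inch '0.89 -0.92 0.1 -1;0.89 -0.92 0.1 -1;0.89 -0.92 0.1 -1;0.89 -0.92 0.1 -1;0.89 -0.92 0.1 -1;0.89 -0.92 0.1 -1;0.89 -0.92 0.1 -1'; python3 -m inch '0 0 0 -0.16;0 0 0 -0.16;0 0 0 -0.16' 0.3
python3 - <<'E'
from h import *
go(.445,.046,.12,90)
w=robot.camera("wrist");save(w,"w1");o,d=ray(w,(320,200));print(o,d)
for n,z in(("lid_handle",.0545),("lid_hinge",.0505)):
    for r in robot.pinpoint(w,n)[:2]:print(n,r,at(w,r["uv"],z))
E
```

```text
clock: 2.0
tcp_pos: [0.2809, -0.3181, 0.2392]
ee_rot: [-179.9, -0.0, 20.7]
ft_force: [-0.4, -0.9, 0.9]
gripper_width: 1.0
grasp_force: 0.0
clock: 2.5
tcp_pos: [0.3696, -0.1262, 0.2396]
ee_rot: [-180.0, -0.1, 20.8]
ft_force: [0.3, -0.3, 0.5]
gripper_width: 1.0
grasp_force: 0.0
clock: 3.2
tcp_pos: [0.4459, 0.0466, 0.2242]
ee_rot: [180.0, 0.0, 80.9]
ft_force: [-0.3, 0.5, 0.7]
gripper_width: 1.0
grasp_force: 0.0
clock: 3.5
tcp_pos: [0.4457, 0.0461, 0.2243]
ee_rot: [180.0, 0.0, 89.9]
ft_force: [0.3, -0.0, -0.3]
gripper_width: 0.513
grasp_force: 0.0
shift [-0.001 -0.005  0.696] turn -0.002 yaw now 89.88 clock 3.5 tcp [0.4457 0.0461 0.2243] w 0.513 F [ 0.3 -0.  -0.3]
[0.44596758 0.12094904 0.3586684 ] [ 0.01690651 -0.3142818  -0.94949032]
lid_handle {'uv': [313.7, 180.8], 'confidence': 0.92} [0.4447822  0.04130465 0.0545    ]
```

View pics/w1.png

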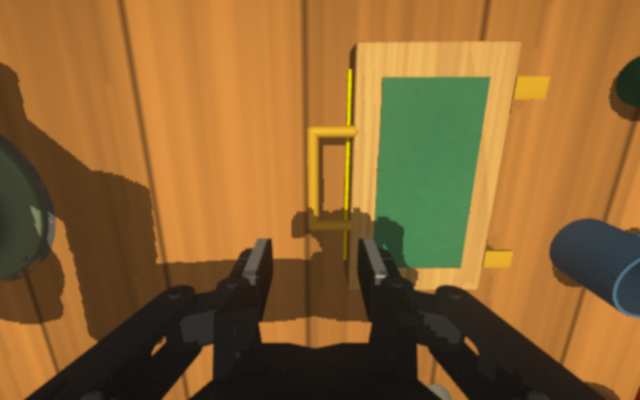

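The wrist view shows the handle bar at column ~314, rows 130–228. The lid's front corners are at (357,42) and (351,290), and its far corners at (521,42) and (478,290). I compute the case pose from these.

```bash
python3 - <<'E'
from h import *
np.set_printoptions(precision=4,suppress=True)
w=robot.camera("wrist")
for uv,z in(((313,128),.0545),((315,228),.0545),((357,42),.0585),((351,290),.0585),((521,42),.0585),((478,290),.0585)):print(uv,at(w,uv,z))
hsv=cv2.cvtColor(w["pixels"],cv2.COLOR_RGB2HSV);m=cv2.inRange(hsv,(50,80,30),(90,255,255));m[:,:360]=0;m[:,510:]=0
c=max(cv2.findContours(m,0,2)[0],key=cv2.contourArea);a=cv2.approxPolyDP(c,8,True)[:,0];print([at(w,q,.0585)[:2] for q in a])
E
```

```text
(313, 128) [0.444  0.0952 0.0545]
(315, 228) [ 0.4458 -0.0118  0.0545]
(357, 42) [0.4838 0.1712 0.0585]
(351, 290) [ 0.4873 -0.0877  0.0585]
(521, 42) [0.6312 0.171  0.0585]
(478, 290) [ 0.6338 -0.0879  0.0585]
[array([0.6057, 0.1408]), array([0.5101, 0.1401]), array([ 0.5199, -0.0564]), array([ 0.6073, -0.0553])]
```

```bash
python3 -m inch '-0.03 0 0.3 0;-0.03 0 0.6 0;-0.03 0 0.8 0;-0.03 0 1 0;-0.03 0 1 0'; python3 -m inch '0 0 0.1 0;0 0 0.2 0;0 0 0.205 0;0 0 0.205 0'; python3 -m inch '0 0 0 0;0 0 0 0;0 0 0 0;0 0 0 0;0 0 0 0' 1
python3 - <<'E'
from h import *
o=robot.get_obs();go(*o["tcp_pos"])
g0=np.array([-.19,.004]);
for d in range(0,101,5):
    t=np.radians(d);c,s=np.cos(t),np.sin(t)
    # rotate so that -x goes up
    x=g0[0]*c+g0[1]*s; z=-g0[0]*s+g0[1]*c
    print(d,round((x-g0[0])/.15,3),round(-(z-g0[1])/.15,3))
E
```

```text
clock: 4.2
tcp_pos: [0.4423, 0.042, 0.0713]
ee_rot: [-179.6, -0.0, 90.0]
ft_force: [-0.7, 1.2, 1.4]
gripper_width: 0.349
grasp_force: 0.0
clock: 4.6
tcp_pos: [0.4459, 0.0419, 0.0446]
ee_rot: [180.0, 0.0, 90.0]
ft_force: [0.2, -0.8, 0.4]
gripper_width: 0.351
grasp_force: 0.0
clock: 5.1
tcp_pos: [0.4438, 0.0419, 0.0445]
ee_rot: [-179.9, 0.0, 90.0]
ft_force: [-6.2, -1.1, 8.3]
gripper_width: 0.116
grasp_force: 58.5
shift [0. 0. 0.] turn 0.0 yaw now 90.04 clock 5.1 tcp [0.4438 0.0419 0.0445] w 0.116 F [-6.2 -1.1  8.3]
0 0.0 -0.0
5 0.007 -0.11
10 0.024 -0.22
15 0.05 -0.327
20 0.086 -0.432
25 0.13 -0.533
30 0.183 -0.63
35 0.244 -0.722
40 0.313 -0.808
45 0.39 -0.888
50 0.473 -0.961
55 0.562 -1.026
60 0.656 -1.084
65 0.756 -1.133
70 0.858 -1.173
75 0.965 -1.204
80 1.073 -1.225
85 1.183 -1.238
90 1.293 -1.24
95 1.404 -1.233
100 1.513 -1.216
```

```bash
python3 -m inch '0 0.007 -0.11 0;0 0.024 -0.22 0;0 0.05 -0.327 0;0 0.086 -0.432 0;0 0.13 -0.533 0;0 0.183 -0.63 0;0 0.244 -0.722 0;0 0.313 -0.808 0;0 0.39 -0.888 0'; python3 -c "
from h import *
go(.634-.1344+.0028,.042,.0505+.1344+.0028-.011)"
```

```text
clock: 6.0
tcp_pos: [0.4976, 0.042, 0.177]
ee_rot: [-179.3, 0.0, 90.0]
ft_force: [-13.8, -0.8, 7.0]
gripper_width: 0.115
grasp_force: 58.5
shift [-0.     0.032  0.002] turn 0.0 yaw now 90.04 clock 6.0 tcp [0.4976 0.042  0.177 ] w 0.115 F [-13.8  -0.8   7. ]
```

```bash
python3 -m inch '0 0.083 -0.073 0;0 0.172 -0.138 0;0 0.266 -0.196 0;0 0.366 -0.245 0;0 0.468 -0.285 0;0 0.575 -0.316 0;0 0.683 -0.337 0;0 0.793 -0.35 0;0 0.903 -0.352 0;0 0.903 -0.352 0'; python3 -m inch '0 0.055 0.003 0;0 0.111 0.007 0;0 0.16 0.014 0;0 0.18 0.018 0;0 0.18 0.018 0'; python3 -m inch '0 0 0 0;0 0 0 0;0 0 0 0;0 0 0 0' 0.3;python3 -m inch '0 0 -0.2 0;0 0 -0.4 0;0 0 -0.6 0;0 0 -0.6 0'
python3 - <<'E'
from h import *
t=robot.camera("scene");save(t,"s2")
for n in ("lid_handle","pad_red","pad_blue","red_candle"):
    for r in robot.pinpoint(t,n)[:2]:print(n,r,at(t,r["uv"],{"lid_handle":.2365,"red_candle":0}.get(n,.008)))
go(.503,-.312,.2,0)
E
```

```text
clock: 7.0
tcp_pos: [0.641, 0.0423, 0.232]
ee_rot: [179.8, -0.0, 90.0]
ft_force: [-3.2, 1.0, 8.8]
gripper_width: 0.115
grasp_force: 64.4
clock: 7.5
tcp_pos: [0.6677, 0.0424, 0.2278]
ee_rot: [179.8, -0.0, 90.1]
ft_force: [1.1, 0.8, 5.1]
gripper_width: 0.118
grasp_force: 66.2
clock: 7.9
tcp_pos: [0.666, 0.042, 0.2265]
ee_rot: [-180.0, 0.0, 90.0]
ft_force: [-0.2, -0.9, 0.2]
gripper_width: 0.352
grasp_force: 0.0
clock: 8.3
tcp_pos: [0.6682, 0.042, 0.3219]
ee_rot: [179.5, 0.0, 90.0]
ft_force: [0.6, 0.8, 0.7]
gripper_width: 0.35
grasp_force: 0.0
lid_handle {'uv': [278.9, 175.3], 'confidence': 0.88} [0.66352536 0.05519732 0.2365    ]
lid_handle {'uv': [247.3, 161.0], 'confidence': 0.28} [ 0.71995578 -0.07480836  0.2365    ]
pad_red {'uv': [295.9, 191.0], 'confidence': 0.8} [ 0.55067946 -0.03209402  0.008     ]
pad_blue {'uv': [315.6, 210.4], 'confidence': 0.87} [0.5430959  0.10166858 0.008     ]
red_candle {'uv': [268.3, 151.9], 'confidence': 0.55} [ 0.51926934 -0.31757892  0.        ]
shift [-2.36  -1.083  0.77 ] turn -1.499 yaw now 90.04 clock 8.55 tcp [0.6656 0.0421 0.3151] w 0.35 F [-1.  -0.5  1.2]
```

View pics/s2.png

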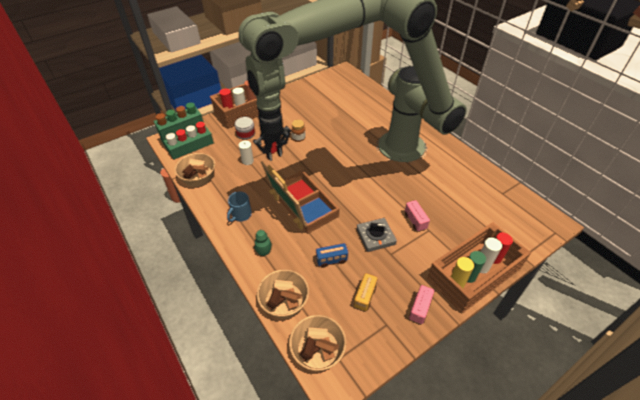

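The lid rests open past upright. The red pad is the right compartment (298,187) and the blue pad the left one (315,209). Next is the candle.

```bash
python3 -m inch '-0.33 -0.1 0 0;-0.67 -0.3 0 0;-1 -0.45 0 0;-1 -0.45 0 0' -1; python3 -m inch '-0.3 -0.15 0.1 0;-0.6 -0.3 0.2 0;-0.9 -0.45 0.3 0;-0.9 -0.45 0.3 0'; python3 -m inch '-0.2 -0.1 0.2 0;-0.45 -0.18 0.3 0;-0.45 -0.18 0.4 0;-0.45 -0.18 0.4 0'
python3 - <<'E'
from h import *
w=robot.camera("wrist");save(w,"w3");t=robot.camera("top")
for n in("red_candle","cream_candle"):
    for r in robot.pinpoint(w,n)[:2]:print(n,r,at(w,r["uv"],0))
for p in(w,t):
    hsv=cv2.cvtColor(p["pixels"],cv2.COLOR_RGB2HSV);m=cv2.inRange(hsv,(0,170,90),(6,255,255))|cv2.inRange(hsv,(174,170,90),(180,255,255))
    if p is t: m[:,:405]=0;m[:,450:]=0;m[:190]=0;m[225:]=0
    for c in cv2.findContours(m,0,2)[0]:
        if cv2.contourArea(c)>60:(u,r)=cv2.minEnclosingCircle(c);print(u,r,cv2.boundingRect(c),at(p,u,.1))
go(.503,-.313,.2,90)
E
```

```text
clock: 8.95
tcp_pos: [0.5964, -0.1114, 0.3156]
ee_rot: [-179.8, 0.0, 89.8]
ft_force: [0.0, 0.7, -0.0]
gripper_width: 0.993
grasp_force: 0.0
clock: 9.35
tcp_pos: [0.5284, -0.246, 0.2689]
ee_rot: [-179.7, -0.1, 89.7]
ft_force: [-0.6, 0.6, 0.4]
gripper_width: 1.004
grasp_force: 0.0
clock: 9.75
tcp_pos: [0.5032, -0.3096, 0.2089]
ee_rot: [-179.8, -0.2, 90.0]
ft_force: [-0.1, 0.4, -0.1]
gripper_width: 0.997
grasp_force: 0.0
red_candle {'uv': [323.5, 179.4], 'confidence': 0.67} [ 0.51275675 -0.32210073  0.        ]
cream_candle {'uv': [424.7, 178.0], 'confidence': 0.63} [ 0.63089701 -0.3204062   0.        ]
(502.0434875488281, 388.7246398925781) 14.307971000671387 (489, 375, 24, 25) [ 0.69889793 -0.52266994  0.1       ]
(318.5, 198.0) 37.1652717590332 (289, 161, 60, 75) [ 0.5060706  -0.31305637  0.1       ]
(426.0, 207.84616088867188) 7.929155349731445 (419, 201, 15, 14) [ 0.50403968 -0.30673252  0.1       ]
shift [-0.022 -0.017  0.084] turn 0.002 yaw now 90.14 clock 9.95 tcp [ 0.5055 -0.3097  0.2126] w 1.002 F [ 0.4 -0.7  0.1]
```

View pics/w3.png

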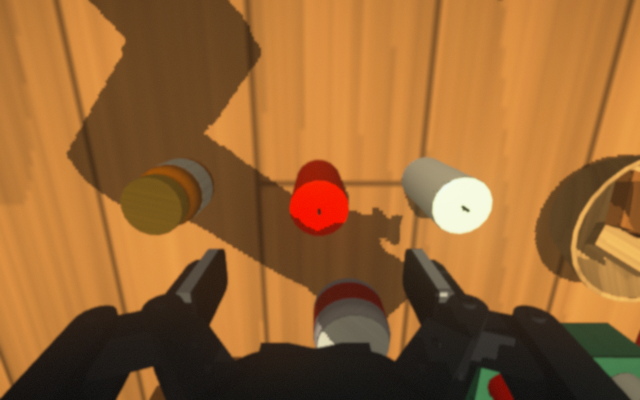

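The wrist view shows the red candle's top at (320,207), amid the open fingers. The cream candle is at (461,205) and the jar at (155,205), both clear of the fingers.

```bash
python3 -m inch '-0.07 0.01 0.3 0;-0.07 0.01 0.55 0;-0.07 0.01 0.75 0;-0.07 0.01 0.9 0;-0.07 0.01 1 0;-0.07 0.01 1 0;-0.07 0.01 1 0'; python3 -m inch '0 0 0 0;0 0 0 0;0 0 0 0;0 0 0 0;0 0 0 0;0 0 0 0' 1
python3 -m inch '0 0 -0.2 0;0 0 -0.5 0;0 0 -0.75 0;0 0 -0.9 0;0 0 -0.9 0'
python3 - <<'E'
from h import *
o=robot.get_obs();go(.557,-.021,.2,90)
w=robot.camera("wrist");t=robot.camera("top")
p=t;hsv=cv2.cvtColor(p["pixels"],cv2.COLOR_RGB2HSV)
for nm,m,z in(("red",cv2.inRange(hsv,(0,130,60),(6,255,255))|cv2.inRange(hsv,(174,130,60),(180,255,255)),.008),("blue",cv2.inRange(hsv,(100,120,40),(125,255,255)),.008)):
    m[:,:285]=0;m[:,375:]=0;m[:165]=0;m[230:]=0
    for c in cv2.findContours(m,0,2)[0]:
        if cv2.contourArea(c)>60:r=cv2.boundingRect(c);print(nm,r,at(p,(r[0]-.5,r[1]-.5),z),at(p,(r[0]+r[2]-.5,r[1]+r[3]-.5),z))
E
```

```text
clock: 10.65
tcp_pos: [0.5069, -0.3208, 0.0628]
ee_rot: [180.0, 0.0, 90.1]
ft_force: [-0.0, -0.8, 0.6]
gripper_width: 1.002
grasp_force: 0.0
clock: 11.25
tcp_pos: [0.5067, -0.3215, 0.0634]
ee_rot: [179.9, 0.1, 90.0]
ft_force: [-1.4, 1.1, 5.6]
gripper_width: 0.593
grasp_force: 61.9
clock: 11.75
tcp_pos: [0.508, -0.3226, 0.2012]
ee_rot: [179.7, 0.3, 90.0]
ft_force: [-0.1, -0.9, -1.7]
gripper_width: 0.598
grasp_force: 63.1
shift [2.01  0.328 0.   ] turn 0.001 yaw now 90.04 clock 11.75 tcp [ 0.508  -0.3226  0.2012] w 0.598 F [-0.1 -0.9 -1.7]
red (331, 179, 29, 33) [0.62340687 0.03871706 0.008     ] [ 0.49632018 -0.07219234  0.008     ]
blue (299, 180, 27, 31) [0.61946862 0.16191653 0.008     ] [0.49999355 0.05779131 0.008     ]
```

```bash
python3 -m inch '0.2 0.03 0 0;0.5 0.08 0 0;0.8 0.13 0 0;1 0.16 0 0;1 0.16 0 0'; python3 -m inch '0.3 0.05 0 0;0.6 0.1 0 0;0.85 0.15 0 0;1.02 0.17 0 0;1.02 0.17 0 0;1.02 0.17 0 0'; python3 -m inch '0 0 0.2 0;0 0 0.4 0;0 0 0.6 0;0 0 0.72 0;0 0 0.8 0;0 0 0.82 0;0 0 0.82 0';python3 -c "
from h import *
go(.558,-.019,.0722,90)"
```

```text
clock: 12.35
tcp_pos: [0.5286, -0.1665, 0.1946]
ee_rot: [-179.8, -0.2, 90.3]
ft_force: [-0.3, -0.7, -1.5]
gripper_width: 0.596
grasp_force: 63.1
clock: 13.05
tcp_pos: [0.5296, -0.1712, 0.0733]
ee_rot: [-179.9, -0.0, 90.0]
ft_force: [-0.1, 0.0, -1.3]
gripper_width: 0.592
grasp_force: 63.1
shift [1.015 0.19  0.008] turn 0.0 yaw now 90.02 clock 13.05 tcp [ 0.5296 -0.1712  0.0733] w 0.592 F [-0.1  0.  -1.3]out of range: a shift must lie within [-1, 1]
```

The second call was refused because 1.02 is out of range, so the candle came down over free table beside the case. Nothing was touched; I raise it and repeat the shift within range.

```bash
python3 -m inch '0 0 -0.3 0;0 0 -0.6 0;0 0 -0.82 0;0 0 -0.82 0;0 0 -0.82 0' && python3 -m inch '0.3 0.05 0 0;0.6 0.1 0 0;0.85 0.15 0 0;1 0.19 0 0;1 0.19 0 0;1 0.19 0 0' && python3 -c "
from h import *
go(.558,-.019,.0722,90)"
```

```text
clock: 13.55
tcp_pos: [0.5308, -0.1715, 0.1986]
ee_rot: [179.8, 0.1, 90.0]
ft_force: [-0.8, 0.5, -2.6]
gripper_width: 0.592
grasp_force: 63.6
clock: 14.15
tcp_pos: [0.5575, -0.0206, 0.1956]
ee_rot: [-179.9, 0.0, 90.1]
ft_force: [0.1, 0.2, -1.7]
gripper_width: 0.594
grasp_force: 63.5
shift [0.01  0.005 0.822] turn 0.002 yaw now 90.11 clock 14.15 tcp [ 0.5575 -0.0206  0.1956] w 0.594 F [ 0.1  0.2 -1.7]
```

```bash
python3 -m inch '0.01 0 0.2 0;0.01 0 0.4 0;0.01 0 0.6 0;0.01 0 0.72 0;0.01 0 0.78 0;0.01 0 0.8 0;0.01 0 0.815 0;0.01 0 0.815 0;0.01 0 0.815 0'
```

```text
clock: 15.05
tcp_pos: [0.5591, -0.0197, 0.0755]
ee_rot: [179.9, 0.0, 90.0]
ft_force: [-0.3, 1.0, -2.2]
gripper_width: 0.593
grasp_force: 63.6
```

```bash
python3 -m inch '0 0 0.01 0;0 0 0.02 0;0 0 0.02 0;0 0 0.02 0';python3 -m inch '0 0 0.007 0;0 0 0.007 0;0 0 0.007 0'
```

```text
clock: 15.45
tcp_pos: [0.5583, -0.0194, 0.0716]
ee_rot: [-180.0, 0.0, 90.0]
ft_force: [0.4, 0.2, -1.9]
gripper_width: 0.595
grasp_force: 63.6
clock: 15.75
tcp_pos: [0.5583, -0.0194, 0.0714]
ee_rot: [180.0, 0.0, 90.0]
ft_force: [-2.9, 0.1, 6.8]
gripper_width: 0.594
grasp_force: 64.3
```

```bash
python3 -m inch '0 0 0 0;0 0 0 0;0 0 0 0' -0.8 && python3 -m inch '0 0 -0.1 0;0 0 -0.35 0;0 0 -0.7 0;0 0 -0.95 0;0 0 -0.95 0;0 0 -0.95 0' -1 && python3 -m inch '0.3 -0.1 0 0;0.6 -0.1 0 0;1 -0.1 0 0;1 -0.1 0 0' && python3 -m inch '0.3 0 0 -0.1;0.6 0.1 0 -0.2;1 0.3 0 -0.35;1 0.55 0 -0.5;1 0.55 0 -0.6' 
python3 - <<'E'
from h import *
w=robot.camera("wrist");save(w,"w4")
for r in robot.pinpoint(w,"blue_bus")[:2]:print(r,at(w,r["uv"],0))
go(.627,.322,.2,158)
p=w;hsv=cv2.cvtColor(p["pixels"],cv2.COLOR_RGB2HSV);m=cv2.inRange(hsv,(100,120,40),(125,255,255))
for c in cv2.findContours(m,0,2)[0]:
        if cv2.contourArea(c)>300:r=cv2.minAreaRect(c);b=cv2.boxPoints(r);print(r,[at(p,q,.063)[:2] for q in b],at(p,r[0],.063))
E
```

```text
clock: 16.05
tcp_pos: [0.5585, -0.0195, 0.0705]
ee_rot: [180.0, 0.0, 90.0]
ft_force: [-0.2, 0.4, 0.9]
gripper_width: 0.898
grasp_force: 0.0
clock: 16.65
tcp_pos: [0.5591, -0.0196, 0.214]
ee_rot: [179.8, 0.0, 90.0]
ft_force: [-0.1, -0.5, 0.1]
gripper_width: 1.0
grasp_force: 0.0
clock: 17.05
tcp_pos: [0.5415, 0.1346, 0.2111]
ee_rot: [-179.8, -0.1, 90.3]
ft_force: [-0.2, -0.4, -0.9]
gripper_width: 0.996
grasp_force: 0.0
clock: 17.55
tcp_pos: [0.6289, 0.2825, 0.2079]
ee_rot: [-179.9, -0.0, 126.4]
ft_force: [-0.2, -0.3, 0.4]
gripper_width: 0.998
grasp_force: 0.0
{'uv': [330.6, 142.2], 'confidence': 0.57} [0.62423879 0.31673639 0.        ]
shift [0.218 0.173 0.061] turn -0.533 yaw now 126.04 clock 17.65 tcp [0.6253 0.2804 0.2092] w 1.002 F [-0.4  0.2  0. ]
((178.42135620117188, 256.32586669921875), (105.99978637695312, 61.373878479003906), 32.0053825378418) [array([0.50925969, 0.09896736]), array([0.51006806, 0.17017864]), array([0.61359826, 0.17029529]), array([0.6190987 , 0.09449029])] [0.56135124 0.1345782  0.063     ]
((334.60821533203125, 146.1875457763672), (111.93783569335938, 46.174354553222656), 60.01836013793945) [array([0.5677887 , 0.32143569]), array([0.58476172, 0.35797779]), array([0.68040583, 0.32009134]), array([0.66407623, 0.27894992])] [0.62208689 0.32078751 0.063     ]
```

View pics/w4.png

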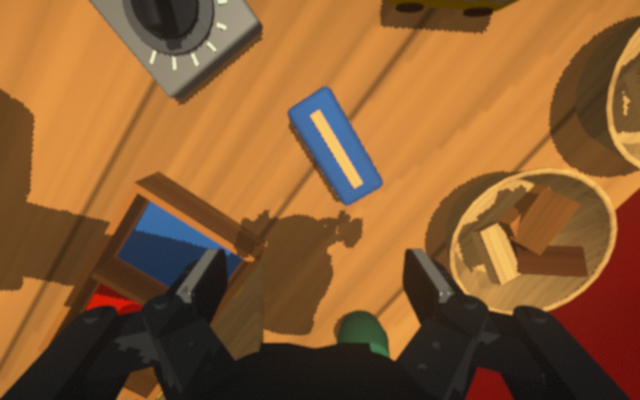

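The wrist view shows the blue bus at (335,146), about -22.7° in the world. The open case is at (180,250), and the yellow bus and the basket are clear.

```bash
python3 -m inch '0.213 0.144 0.2 -0.15;0.213 0.144 0.4 -0.3;0.213 0.144 0.6 -0.45;0.213 0.144 0.7 -0.52;0.213 0.144 0.7 -0.52;0.213 0.144 0.7 -0.52' && python3 -c "
from h import *
go(.624,.319,.034,157.3)" && python3 -m inch '0 0 0.2 0;0 0 0.35 0;0 0 0.44 0;0 0 0.46 0;0 0 0.46 0;0 0 0.46 0' && python3 -m inch '0 0 0 0;0 0 0 0;0 0 0 0;0 0 0 0;0 0 0 0;0 0 0 0' 1 && python3 -m inch '0 0 -0.2 0;0 0 -0.5 0;0 0 -0.8 0;0 0 -1 0;0 0 -1 0;0 0 -1 0' && python3 -c "
from h import *
go(.557,.106,.2,180.7)"
```

```text
clock: 18.25
tcp_pos: [0.6237, 0.3183, 0.1082]
ee_rot: [-180.0, -0.0, 157.0]
ft_force: [-0.4, -0.1, 0.4]
gripper_width: 1.004
grasp_force: 0.0
shift [-0.     0.005  0.495] turn -0.005 yaw now 157.01 clock 18.25 tcp [0.6237 0.3183 0.1082] w 1.004 F [-0.4 -0.1  0.4]
clock: 18.85
tcp_pos: [0.6254, 0.3195, 0.0407]
ee_rot: [179.9, 0.1, 157.2]
ft_force: [0.2, -0.3, 0.3]
gripper_width: 1.005
grasp_force: 0.0
clock: 19.45
tcp_pos: [0.625, 0.3195, 0.0401]
ee_rot: [179.9, 0.1, 157.2]
ft_force: [-0.9, 1.3, 5.7]
gripper_width: 0.53
grasp_force: 62.3
clock: 20.05
tcp_pos: [0.6241, 0.319, 0.1888]
ee_rot: [-180.0, 0.0, 157.2]
ft_force: [-1.0, -0.4, -1.2]
gripper_width: 0.524
grasp_force: 61.8
shift [-0.137 -1.483 -0.074] turn -0.391 yaw now 157.24 clock 20.05 tcp [0.6241 0.319  0.1888] w 0.524 F [-1.  -0.4 -1.2]
```

```bash
python3 -m inch '0.07 -0.2 0 -0.13;0.14 -0.45 0 -0.26;0.205 -0.665 0 -0.391;0.205 -0.665 0 -0.391;0.205 -0.665 0 -0.391' && python3 -m inch '0 -0.2 0 0;0 -0.5 0 0;0 -0.75 0 0;0 -0.88 0 0;0 -0.88 0 0;0 -0.88 0 0;0 -0.88 0 0' && python3 -c "
from h import *
go(.557,.107,.0481,180.7)
p=robot.camera('top');save(p,'t5')
w=robot.camera('wrist')"
```

```text
clock: 20.55
tcp_pos: [0.5559, 0.2383, 0.1871]
ee_rot: [-180.0, -0.2, -179.4]
ft_force: [0.1, 0.0, -1.2]
gripper_width: 0.531
grasp_force: 62.0
clock: 21.25
tcp_pos: [0.5591, 0.1082, 0.1884]
ee_rot: [180.0, -0.0, -179.2]
ft_force: [0.9, 0.3, -0.7]
gripper_width: 0.527
grasp_force: 62.1
shift [ 0.014 -0.008  0.936] turn 0.001 yaw now -179.23 clock 21.25 tcp [0.5591 0.1082 0.1884] w 0.527 F [ 0.9  0.3 -0.7]
```

```bash
python3 -m inch '0.01 0 0.2 0;0.01 0 0.4 0;0.01 0 0.6 0;0.01 0 0.75 0;0.01 0 0.85 0;0.01 0 0.89 0;0.01 0 0.91 0;0.01 0 0.92 0;0.01 0 0.92 0;0.01 0 0.92 0'; python3 -m inch '0 0 0.007 0;0 0 0.007 0;0 0 0.007 0'
```

```text
clock: 22.35
tcp_pos: [0.5581, 0.1071, 0.0518]
ee_rot: [180.0, 0.1, -179.3]
ft_force: [-0.7, -0.4, -1.4]
gripper_width: 0.528
grasp_force: 62.1
clock: 22.65
tcp_pos: [0.5575, 0.107, 0.0502]
ee_rot: [180.0, 0.0, -179.3]
ft_force: [0.0, -0.4, -1.5]
gripper_width: 0.531
grasp_force: 62.1
```

```bash
python3 -m inch '0 0 0.008 0;0 0 0.008 0;0 0 0.008 0'; python3 -m inch '0 0 0.007 0;0 0 0.007 0;0 0 0.007 0'
```

```text
clock: 22.95
tcp_pos: [0.5574, 0.107, 0.0487]
ee_rot: [-180.0, -0.0, -179.3]
ft_force: [0.5, 0.1, -1.6]
gripper_width: 0.53
grasp_force: 62.1
clock: 23.25
tcp_pos: [0.5576, 0.1071, 0.048]
ee_rot: [-180.0, 0.0, -179.3]
ft_force: [-1.3, -0.1, 2.9]
gripper_width: 0.526
grasp_force: 62.3
```

```bash
python3 -m inch '0 0 0 0;0 0 0 0;0 0 0 0' -0.5 && python3 -m inch '0 0 -0.1 0;0 0 -0.3 0;0 0 -0.6 0;0 0 -0.9 0;0 0 -1 0;0 0 -1 0' && python3 -m inch '0.2 0.3 -0.1 0;0.4 0.6 -0.1 0;0.6 1 -0.1 0;0.82 1 -0.1 0;0.82 1 -0.1 0' -1 && python3 -m inch '0 0.25 0 0;0 0.3 0 0;0 0.3 0 0;0 0.3 0 0' 
python3 - <<'E'
from h import *
t=robot.camera("top");w=robot.camera("wrist")
for nm,p in(("top",t),("wrist",w)):
  for n,z in(("dimmer_grip",.066),("dimmer_box",0)):
    for r in robot.pinpoint(p,n)[:1]:print(nm,n,r,at(p,r["uv"],z))
go(.434,.33,.2,124)
a=cv2.resize(t["pixels"][160:230,290:375],(510,420),interpolation=2)
b=cv2.resize(w["pixels"],(640,400))
o=np.zeros((600,800,3),np.uint8);o[:400,:640]=b;o[400:,:243]=cv2.resize(a,(243,200))
s=robot.camera("scene");o[400:,250:450]=cv2.resize(s["pixels"][160:240,260:340],(200,200),interpolation=2)
cv2.imwrite("pics/m6.png",o[:,:,::-1])
E
```

```text
clock: 23.55
tcp_pos: [0.5575, 0.107, 0.0477]
ee_rot: [180.0, 0.0, -179.3]
ft_force: [-0.1, -0.7, -0.6]
gripper_width: 0.756
grasp_force: 0.0
clock: 24.15
tcp_pos: [0.5596, 0.1072, 0.2009]
ee_rot: [180.0, 0.4, -179.3]
ft_force: [0.8, -0.3, -0.5]
gripper_width: 0.752
grasp_force: 0.0
clock: 24.65
tcp_pos: [0.4264, 0.2572, 0.2107]
ee_rot: [-179.9, -0.4, -178.9]
ft_force: [0.4, -1.2, 0.4]
gripper_width: 1.001
grasp_force: 0.0
clock: 25.05
tcp_pos: [0.4318, 0.2996, 0.2117]
ee_rot: [-179.9, -0.1, -179.3]
ft_force: [-0.1, -0.7, -0.5]
gripper_width: 1.0
grasp_force: 0.0
top dimmer_box {'uv': [250.1, 229.2], 'confidence': 0.6} [0.42826772 0.34706469 0.        ]
wrist dimmer_grip {'uv': [350.2, 179.4], 'confidence': 0.68} [0.42725111 0.33167643 0.066     ]
wrist dimmer_box {'uv': [340.8, 166.7], 'confidence': 0.72} [0.42875385 0.32800067 0.        ]
shift [-0.014  0.201  0.085] turn 0.944 yaw now -179.36 clock 25.35 tcp [0.4323 0.2998 0.2127] w 1.003 F [-0.8  0.2  0.1]
```

View pics/m6.png

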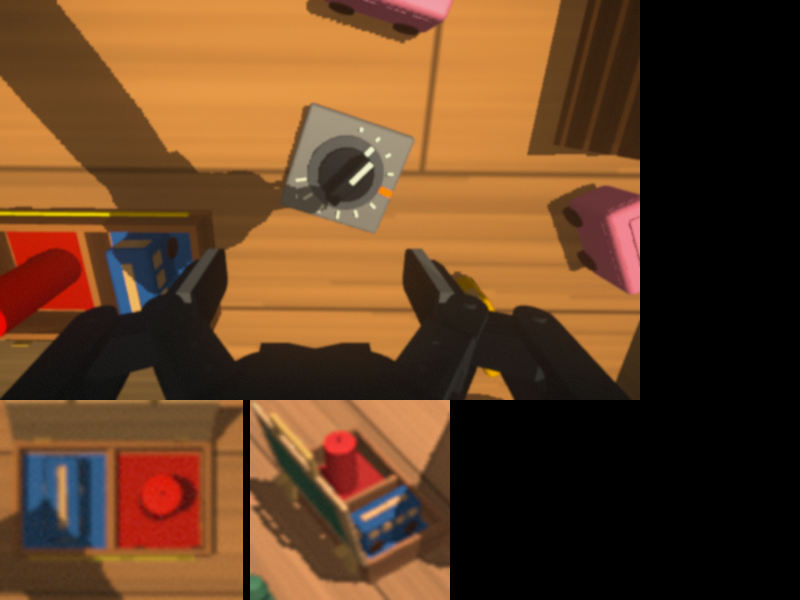

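Both goods stand upright on their pads with the lid open (bottom insets). In the wrist view the dimmer box corners are (312,103), (413,137), (376,233), (282,204). The pointer runs from (350,184) to (372,166), and the orange mark is at (386,192).

```bash
python3 - <<'E'
from h import *
np.set_printoptions(precision=4,suppress=True)
w=robot.camera("wrist")
C=np.array([at(w,q,.03)[:2] for q in((312,103),(413,137),(376,233),(282,204))]);c=C.mean(0);print(C,c,np.linalg.norm(C-np.roll(C,1,0),axis=1))
for i in range(4):
    d=C[(i+1)%4]-C[i];print(np.degrees(np.arctan2(d[1],d[0])))
im=w["pixels"];hsv=cv2.cvtColor(im,cv2.COLOR_RGB2HSV)
m=cv2.inRange(hsv,(5,190,180),(20,255,255));m[:180]=0;m[205:]=0;m[:,:375]=0;m[:,400:]=0
y,x=np.nonzero(m);M=at(w,(x.mean(),y.mean()),.03)[:2];print("mark",M,np.degrees(np.arctan2(*(M-c)[::-1])))
m=cv2.inRange(hsv,(0,0,150),(180,70,255));m[:158]=0;m[195:]=0;m[:,:343]=0;m[:,379:]=0
n,l,s,k=cv2.connectedComponentsWithStats(m);print(s[1:])
i=1+np.argmax(s[1:,4]);y,x=np.nonzero(l==i);P=np.array([at(w,(a,b),.076)[:2] for a,b in zip(x,y)])
v=cv2.fitLine(P.astype(np.float32),2,0,.001,.001).ravel();print("pointer",v,np.degrees(np.arctan2(v[1],v[0])),P.mean(0))
go(c[0],c[1],.12,124)
E
```

```text
[[0.3585 0.295 ]
 [0.3911 0.4   ]
 [0.4999 0.3693]
 [0.4661 0.2626]] [0.4289 0.3317] [0.1123 0.1099 0.113  0.1119]
72.75631731748449
-15.731377460303658
-107.57827800499747
163.23615212929417
mark [0.4499 0.3749] 64.11340822334192
[[349 161  24  24 194]
 [376 193   2   2   3]]
pointer [ 0.7224 -0.6915  0.4186  0.3401] -43.74818 [0.4186 0.3401]
shift [0.02  0.211 0.619] turn 0.944 yaw now -179.33 clock 25.45 tcp [0.4322 0.3001 0.2128] w 1.0 F [ 0.7  0.3 -0.4]
```

```bash
python3 -m inch '0.02 0.21 0 0.14;0.02 0.21 0 0.28;0.02 0.21 0 0.42;0.02 0.21 0.2 0.56;0.02 0.21 0.4 0.7;0.02 0.21 0.6 0.74;0.02 0.21 0.6 0.74;0.02 0.21 0.6 0.74;0.02 0.21 0.6 0.74' 0.1; python3 - <<'E'
from h import *
go(.4289,.3317,.057,136.3)
w=robot.camera("wrist");save(w,"w7")
E
```

```text
clock: 26.35
tcp_pos: [0.4298, 0.3326, 0.1244]
ee_rot: [179.9, 0.0, 136.3]
ft_force: [0.6, 0.3, -0.0]
gripper_width: 0.452
grasp_force: 0.0
shift [ 0.001 -0.01   0.449] turn 0.001 yaw now 136.34 clock 26.35 tcp [0.4298 0.3326 0.1244] w 0.452 F [ 0.6  0.3 -0. ]
```

View pics/w7.png

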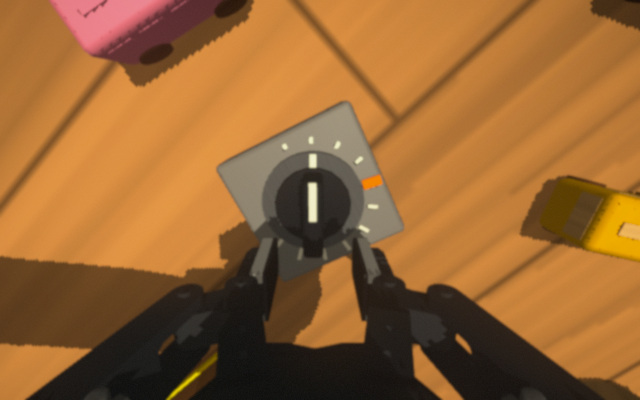

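The pointer at (312,200) lines up with the gripper, and the orange mark at (372,182) is clockwise of it. I grip and turn.

```bash
python3 -m inch '0 -0.01 0.15 0;0 -0.01 0.3 0;0 -0.01 0.4 0;0 -0.01 0.44 0;0 -0.01 0.44 0;0 -0.01 0.44 0' && python3 -m inch '0 0 0 0;0 0 0 0;0 0 0 0;0 0 0 0;0 0 0 0' 1 && python3 -m inch '0 0 0 0.1;0 0 0 0.2;0 0 0 0.3;0 0 0 0.4;0 0 0 0.5;0 0 0 0.6;0 0 0 0.7;0 0 0 0.8;0 0 0 0.9;0 0 0 1' && python3 -m inch '0 0 0 0.08;0 0 0 0.15;0 0 0 0.18;0 0 0 0.18;0 0 0 0.18' && python3 -m inch '0 0 0 0;0 0 0 0;0 0 0 0' 0.1 && python3 -m inch '0 0 -0.15 0;0 0 -0.4 0;0 0 -0.6 0;0 0 -0.6 0;0 0 -0.6 0'
python3 - <<'E'
from h import *
go(.4289,.3317,.057,65.5)
w=robot.camera("wrist");t=robot.camera("top");s=robot.camera("scene")
o=np.zeros((600,800,3),np.uint8);o[:400,:640]=w["pixels"]
o[400:,:350]=cv2.resize(t["pixels"][160:240,235:375],(350,200),interpolation=2)
o[400:,360:660]=cv2.resize(s["pixels"][130:270,200:410],(300,200),interpolation=2)
cv2.imwrite("pics/m8.png",o[:,:,::-1])
E
```

```text
clock: 27.0
tcp_pos: [0.4285, 0.3314, 0.0579]
ee_rot: [179.9, 0.0, 136.3]
ft_force: [-0.3, 0.5, 0.4]
gripper_width: 0.453
grasp_force: 0.0
clock: 27.5
tcp_pos: [0.4287, 0.3316, 0.0579]
ee_rot: [179.8, 0.0, 136.3]
ft_force: [0.1, 0.2, 5.7]
gripper_width: 0.154
grasp_force: 59.9
clock: 28.5
tcp_pos: [0.4288, 0.3317, 0.058]
ee_rot: [179.9, -0.1, 76.1]
ft_force: [0.5, 1.1, 5.4]
gripper_width: 0.153
grasp_force: 60.0
clock: 29.0
tcp_pos: [0.4288, 0.3317, 0.0579]
ee_rot: [179.9, -0.1, 65.5]
ft_force: [-0.2, 1.1, 6.1]
gripper_width: 0.149
grasp_force: 60.0
clock: 29.3
tcp_pos: [0.4273, 0.3306, 0.0565]
ee_rot: [-180.0, 0.0, 65.5]
ft_force: [-0.4, 0.7, 0.3]
gripper_width: 0.45
grasp_force: 0.0
clock: 29.8
tcp_pos: [0.4279, 0.331, 0.1471]
ee_rot: [180.0, -0.1, 65.5]
ft_force: [-0.7, -0.4, -0.4]
gripper_width: 0.454
grasp_force: 0.0
shift [0.007 0.004 0.601] turn 0.0 yaw now 65.5 clock 29.8 tcp [0.4279 0.331  0.1471] w 0.454 F [-0.7 -0.4 -0.4]
```

View pics/m8.png

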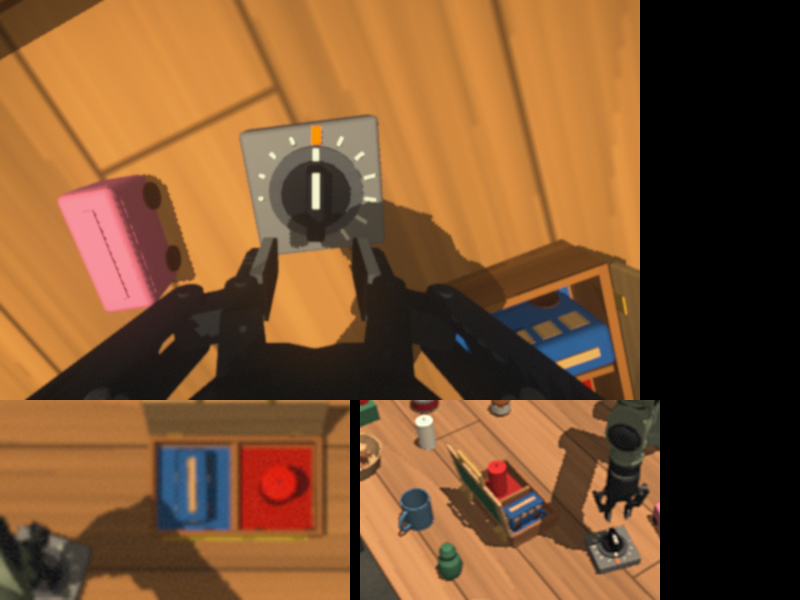

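The pointer (316,155–208) points straight at the orange mark (316,135). The lid is open, the candle and bus are upright on their pads, and the robot touches nothing.

```bash
python3 -m inch '0 0 -0.3 0;0 0 -0.4 0;0 0 -0.4 0;0 0 -0.4 0;0 0 -0.4 0' && python3 -c "
from h import *
print(robot.sign_off())"
```

```text
clock: 30.45
tcp_pos: [0.4266, 0.3303, 0.2048]
ee_rot: [-179.9, 0.2, 65.5]
ft_force: [0.1, 0.9, 0.0]
gripper_width: 0.447
grasp_force: 0.0
the job is handed in; nothing more can be done
None
```

The job is handed in at 30.5 s: the lid rests open on its stop, the red candle and blue bus stand upright near the middle of their pads, and the dimmer points at the orange mark.

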